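Present the notched slide label up over the light pad

TASK

Three glass plates stand on edge in a slotted rack, under a red keeper bar; the only one with a small notched corner is the sample slide, and the notch marks its frosted label end. Take the slide by its plain end, slide it endways along its slot until it is clear of the bar, lift it out, and finish still holding it by the plain end with the label about 10 cm above the centre of the round light pad, label face turned up (sloped 45 degrees or flatter) and not covered by the fingers. Leave the other two plates standing in the rack, and do not disturb the loupe, the tape roll and the small box nearby.

Things in the scene. Friction and masses are not known exactly. Their poses are not given: they have to be found in the camera images.
- slide: sample slide: clear glass plate 100 x 8 x 50 mm (x, y, z), about 90 g, standing on a long edge in a rack slot. Origin: centre of its lower edge. +x to the frosted end, +y out of the label face, +z up. A 10 x 10 mm notch cuts the top corner at the frosted end (+x, +z): seen from the label face it is at upper left. The white frosted field (three blue lines) is the 30 mm at +x of the +y face
- slide_label (a point): centre of the frosted label field on the slide's label face, at (34, 4, 25) mm in the slide's axes; its axes are those of the slide
- slide_grip (a point): point in the slide's mid-thickness near its plain end, at (-36, 0, 38) mm in the slide's axes, good to pinch from above across the 8 mm thickness
- rack: fixed rack 130 x 128 mm. Origin: centre of its underside; x along the slots. Slots, open at both ends, at y = -40, 0, 40 mm, 10 mm wide; guide strips 6 mm thick, tops at z = 18 mm; slot floor z = 4 mm; plate tops z = 54 mm. Red bar 10 mm wide crosses at x = 0, z = 59 to 66 mm, posts at y = -59 and 59 mm: a plate lifts out only after sliding about 60 mm along its slot, either way
- blank_a: plain clear glass plate 100 x 8 x 50 mm without notch or label, standing in another slot. Origin: centre of its lower edge
- blank_b: second plain plate like blank_a, in the remaining slot. Origin: centre of its lower edge
- light_pad: fixed round light pad, black, 80 mm across and 18 mm high with a white 60 mm lens on top. Origin: centre of its underside on the bench; z up
- loupe: loose black loupe, 34 mm across, 26 mm high, bystander. Origin: centre of its underside
- tape: loose roll of yellow tape, 72 mm across, 19 mm high, bystander. Origin: centre of its underside
- blade_box: loose small cardboard box 74 x 55 x 18 mm, bystander. Origin: centre of its underside

How it is judged:
By the outcome, as a careful person would: the job done as asked, in the order asked, and still so for the second after the job is handed in, while the arm keeps its last pose, push and grip.
It also fails if it takes over 38 s, if anything falls off the work surface, if the arm or the gripper's body presses on something with over 40 N, if the wrist force passes 120 N, or if a joint passes its speed limit or range.

ROBOT

A 6-joint arm with a two-finger parallel gripper is mounted at the origin on a cart in front of the work surface, level with it; the furniture and walls round the work are solid. World frame = base frame: x ahead of the robot, y to its left, z up, the work surface at z = 0. Lengths are in m, angles in rad, forces in N, time in s.
With the tool pointing down it reaches from about 0.375 to 0.9 m from the base axis. Payload 3.1 kg.
Tool frame: the origin (TCP) lies between the finger pads, 19 mm behind the fingertips; this is the grasp point; z points along the fingers, y is the line along which they close (so a half turn about z gives the same grasp; the last joint's range is limited). The gripper opens to 87 mm and grips with 3 to 60 N. Pads are 19 mm wide; open, the fingers measure 117 mm over their backs; the gripper's body (75 mm by 190 mm) begins 51 mm behind the grasp point.
Start: joints at [0.966, 0.527, 1.433, -0, 1.181, -0.178], TCP at [0.259, 0.569, 0.241] pointing down, gripper open.
Joint ranges: [-3.08, 3.08], [-0.75, 2.2], [0.22, 2.44], [-1.43, 4.57], [0, 2.65], [-2.85, 2.85]. Speed limits (rad/s): [2.79, 2.79, 3.14, 3.14, 3.14, 3.14].

INTERFACE

Orientations are given as a unit quaternion [x, y, z, w].
In Python, from rig import get_obs, camera, hand_in, cut_out gives the robot as it stands.
- The arm moves only by the tool step_arm, never from a script. Its argument "rows" is a list of rows, each a list of 6 numbers: the shift along the world's x, y, z in m, then the turn, a rotation vector about the world's x, y, z in degrees. A call has 1 to 12 rows; each row shifts and turns the commanded pose from where the row before left it; what a row does not reach is not made up. A row lasts 1/8 s, in which the tool goes at most 62.5 mm and 10.7 degrees, less where a joint would pass 70% of its speed; a pose out of reach is approached as far as the arm can. A call is refused whole if a number of a shift passes 0.0625 or a number of a turn 10.7, either way. A call with a gripper value outside its range is refused whole. "jaw" is the finger opening in m, from 0 to 0.087, set as the call begins (left out, the last holds). The fingers move at their own pace and stop on an object; "squeeze" is the grip in N (left out, the last holds). Time passes only in rows, so rows that do not move let the fingers close. It gives the time, the measured TCP pose, the force, the opening and the grip force at its end, in the units of the state.
- get_obs(): the state, without advancing time (a new reading comes with each control period).
- camera(name): name is "side" or "top" or "wrist"; returns a dict with "pixels" (400x640x3 uint8, blue, green, red), "depth" (400x640 float32, m along the optical axis (not along the pixel's ray), 0 where there is no reading), "fov_y" (degrees; the focal length in pixels is half the picture's height over the tangent of half this angle, whatever the lens; pixels are square), "cx", "cy" (the principal point, pixels), "k1" (the pictures are not rectified: a ray, as slopes to the right and down, at radius r is drawn at 1 + k1 r^2 times it, then the intrinsics apply), "extrinsics" (4x4, takes a point from camera to world coordinates); the wrist camera has in their place "mount" (4x4, takes a point from camera to tool coordinates, whose origin is the TCP and whose axes are the flange's). Camera axes: x right, y up, looking along -z (the intrinsics and any distortion apply to the point x, -y, -z); pixel columns grow to the right and rows downward; lengths in m; the calibration is good to about 2 mm. A picture is of the moment at which its call begins: read the wrist's pose just before it.
- hand_in(): hands the job in; it is judged then, once.
Trained networks look in the newest picture that a camera, given by its name, has taken for a name from the list of things; names that differ only in an ending like _2 or _b are one class to them, and where a whole thing is asked for, a point or a joint stands for the part that bears it (a point fixed in the world has none). Each returns a list of dicts, best first, with "confidence" (0 to 1); they miss things now and then, are a little off and sometimes report something else, mostly with a low value. They report only what shows in the picture. A call takes as long as a camera call.
- cut_out(label, camera): "region" (400x640 bool, what is visible of it) and "extent" ([centre column, centre row, width, height] in pixels, round what is visible of it).
The state is a dict: "time": time; "q": joint angles; "joint_velocities": joint speeds; "joint_torque": joint torques, N m; "position": TCP position; "tool_rot": TCP orientation; "ft_force": force on the tool from outside, world axes, zero at the start; "moment": the same for the moment, N m; "grip_width": finger opening in m; "grip_force": force on a finger pad.
Only numpy, scipy, OpenCV 4.12 (cv2) and the standard library are available. Lean on these libraries where they do the work, as an engineer would, in place of code of your own. Each camera call takes 0.05 s, during which the arm holds its last target. There are 200 camera calls.

## Working session

There is one attempt and no reset: what is moved stays moved. The work goes in short steps, Python scripts to look and compute and a tool call to move; the robot and the scene stay as the last step left them, time stands still between calls to the robot, and variables do not carry over. Pictures are saved under pics/ and viewed, at most 10 in all, crops included, and the job is handed in when it is done.

Besides the shell and the picture viewer there is one more tool, called after "Emit:" as name(argument=value, ...) on one line, values as JSON. step_arm: Moves the arm, as the interface text tells. Its arguments: {"type":"object","properties":{"rows":{"type":"array"},"jaw":{"type":"number"},"squeeze":{"type":"number"}},"required":["rows"]}

```bash
ls; mkdir -p pics; cat > h.py <<'E'
import numpy as np, cv2
from rig import get_obs, camera, cut_out
def rays(c,uv):
    f=200/np.tan(np.radians(c["fov_y"]/2)); uv=np.atleast_2d(uv).astype(float)
    K=np.array([[f,0,c["cx"]],[0,f,c["cy"]],[0,0,1]])
    p=cv2.undistortPoints(uv.reshape(-1,1,2),K,np.array([c["k1"],0,0,0,0.])).reshape(-1,2)
    return np.c_[p[:,0],-p[:,1],-np.ones(len(p))]
def pts(c,uv,E,d=None):
    uv=np.atleast_2d(uv); r=rays(c,uv)
    if d is None: d=c["depth"][uv[:,1].astype(int),uv[:,0].astype(int)]
    return (r*np.reshape(d,(-1,1)))@E[:3,:3].T+E[:3,3]
def onz(c,uv,E,z):
    r=rays(c,uv)@E[:3,:3].T; o=E[:3,3]
    return o+r*((z-o[2])/r[:,2])[:,None]
def proj(c,P,E):
    f=200/np.tan(np.radians(c["fov_y"]/2))
    q=(np.atleast_2d(P)-E[:3,3])@E[:3,:3]; x=q[:,0]/-q[:,2]; y=-q[:,1]/-q[:,2]
    s=1+c["k1"]*(x*x+y*y); return np.c_[c["cx"]+f*x*s,c["cy"]+f*y*s]
E
python3 - <<'E'
from h import *
for n in ("top","side"):
    c=camera(n); cv2.imwrite(f"pics/{n}1.png",c["pixels"]); E=np.array(c["extrinsics"])
    print(n,c["fov_y"],c["cx"],c["cy"],c["k1"],E.round(3).tolist())
    for l in ("slide","slide_label","rack","blank_a","light_pad","loupe","tape","blade_box"):
        for r in cut_out(l,n)[:3]:
            v,u=np.nonzero(r["region"]); P=pts(c,np.c_[u,v],E); P=P[c["depth"][v,u]>0]
            print(l,round(r["confidence"],2),np.round(r["extent"]),len(u),np.median(P,0).round(3) if len(P) else None, P.min(0).round(3) if len(P) else '',P.max(0).round(3) if len(P) else '')
E
```

```text
pics
top 47.612678668816145 304.4462927938632 199.4274803668898 -0.0014428604966311763 [[-0.01, 0.992, -0.126, 0.436], [-1.0, -0.011, -0.001, -0.294], [-0.002, 0.126, 0.992, 1.053], [0.0, 0.0, 0.0, 1.0]]
slide 0.7 [327. 236.  13.  45.] 122 [ 0.48  -0.338  0.055] [ 0.437 -0.353  0.031] [ 0.527 -0.323  0.06 ]
slide_label 0.57 [326. 234.  12.  38.] 162 [ 0.492 -0.341  0.055] [ 0.437 -0.355  0.004] [ 0.529 -0.325  0.06 ]
rack 0.84 [309. 235.  71.  67.] 2748 [ 0.487 -0.299  0.007] [ 0.412 -0.377 -0.002] [ 0.568 -0.223  0.072]
blank_a 0.57 [309. 230.  10.  45.] 163 [ 0.501 -0.302  0.055] [ 0.449 -0.319  0.002] [ 0.541 -0.286  0.061]
blank_a 0.55 [291. 230.  16.  38.] 136 [ 0.487 -0.26   0.055] [ 0.453 -0.276  0.007] [ 0.546 -0.246  0.061]
light_pad 0.55 [217. 212.  39.  38.] 983 [ 0.538 -0.086  0.018] [ 0.499 -0.125 -0.003] [ 0.58  -0.041  0.024]
tape 0.61 [390. 217.  31.  32.] 499 [ 0.531 -0.483  0.019] [ 0.495 -0.524 -0.002] [ 0.566 -0.449  0.025]
blade_box 0.75 [260. 160.  25.  36.] 656 [ 0.662 -0.192  0.019] [ 0.624 -0.222 -0.005] [ 0.705 -0.157  0.025]
side 42.30525432685178 317.44436
[... 761 characters left out ...]
8] [ 0.448 -0.348 -0.001] [ 0.562 -0.24   0.063]
blank_a 0.55 [357. 210.  94.  72.] 1896 [ 0.476 -0.258  0.012] [ 0.411 -0.419 -0.002] [ 0.566 -0.22   0.069]
light_pad 0.66 [283. 282.  47.  44.] 1717 [ 0.533 -0.077  0.016] [ 0.497 -0.141 -0.003] [ 0.585 -0.044  0.02 ]
loupe 0.79 [265. 183.  18.  20.] 271 [ 0.69  -0.311  0.015] [ 0.675 -0.34  -0.002] [ 0.722 -0.298  0.027]
tape 0.62 [366. 161.  35.  23.] 633 [ 0.528 -0.474  0.014] [ 0.492 -0.542 -0.003] [ 0.563 -0.447  0.021]
blade_box 0.62 [248. 226.  41.  28.] 1028 [ 0.656 -0.182  0.016] [ 0.619 -0.241 -0.003] [ 0.714 -0.156  0.02 ]
blade_box 0.55 [371. 192.  43.  35.] 574 [ 0.47  -0.333  0.041] [ 0.432 -0.356  0.017] [ 0.529 -0.321  0.055]
```

```bash
python3 - <<'E'
import cv2,numpy as np
a=cv2.imread("pics/top1.png")[140:300,180:430]; b=cv2.imread("pics/side1.png")[140:310,220:430]
a=cv2.resize(a,(469,300),interpolation=cv2.INTER_CUBIC);b=cv2.resize(b,(800,600)[:2] if 0 else (370,300),interpolation=cv2.INTER_CUBIC)
s=cv2.imread("pics/side1.png")[150:260,290:410]; s=cv2.resize(s,(327,300),interpolation=cv2.INTER_CUBIC)
t=cv2.imread("pics/top1.png")[195:275,265:355]; t=cv2.resize(t,(338,300),interpolation=cv2.INTER_CUBIC)
o=np.zeros((600,800,3),np.uint8); o[:300,:430]=cv2.resize(a,(430,275+25)); o[:300,430:]=b; o[300:,:327]=s; o[300:,330:668]=t
cv2.imwrite("pics/m1.png",o)
E
```

```text
(no output)
```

View pics/m1.png

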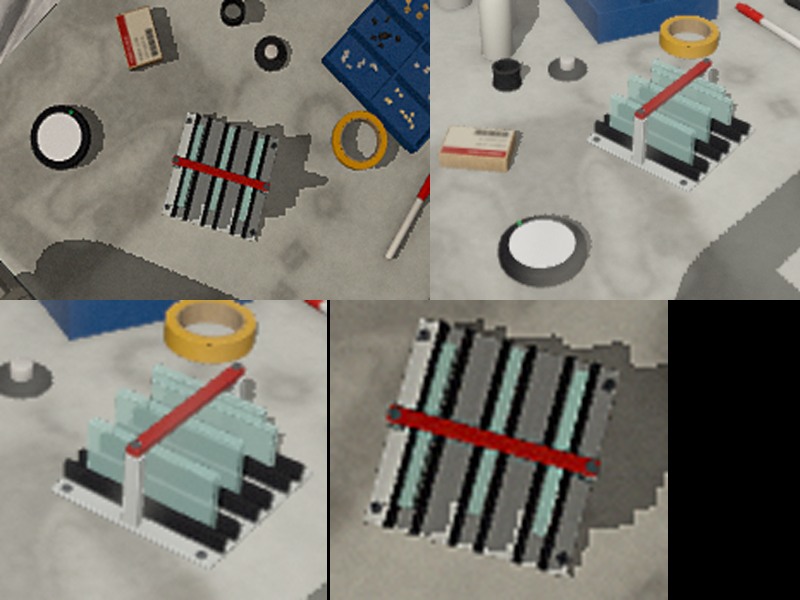

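The montage shows the rack (bar posts at about top-image pixels (370,305) and (423,319)) with three plates. The slots run roughly along x, turned about -15°. I can't make out a notch or label yet, so I'll look with the wrist camera.

```bash
python3 - <<'E'
from h import *
c=camera("top"); E=np.array(c["extrinsics"]); p=c["pixels"].astype(int)
m=(p[...,2]>110)&(p[...,1]<50)&(p[...,0]<50)
m[:, :270]=0;m[:,350:]=0;m[:195]=0;m[275:]=0
v,u=np.nonzero(m); P=onz(c,np.c_[u,v],E,0.066)
r=cv2.minAreaRect(P[:,:2].astype(np.float32)*1000); print("bar",r)
q=cut_out("light_pad","top")[0]["region"]; 
v,u=np.nonzero(q); P=onz(c,np.c_[u,v],E,0.018); print("pad",cv2.minEnclosingCircle(P[:,:2].astype(np.float32)*1000),P.mean(0))
w=camera("wrist"); print(np.array(w["mount"]).round(3).tolist(),w["fov_y"]); print(get_obs()["tool_rot"],get_obs()["time"])
E
```

```text
bar ((489.0382385253906, -299.1777038574219), (124.28170013427734, 9.24158763885498), 74.06863403320312)
pad ((538.9713745117188, -86.65872955322266), 41.129844665527344) [ 0.53812032 -0.08638823  0.018     ]
[[-0.0, 0.969, 0.248, 0.068], [1.0, 0.0, -0.001, 0.001], [-0.001, 0.248, -0.969, -0.144], [0.0, 0.0, 0.0, 1.0]] 68.06418119355588
[ 2.11799742e-01  9.77313087e-01  1.42506486e-05 -2.15350282e-06] 1.05
```

Emit:
step_arm(rows=[[0.0175, -0.0515, 0, 0, 0, -8.6], [0.0175, -0.0515, 0, 0, 0, -8.6], [0.0175, -0.0515, 0, 0, 0, -8.6], [0.0175, -0.0515, 0, 0, 0, -8.6], [0.0175, -0.0515, 0, 0, 0, -8.6], [0.0175, -0.0515, 0, 0, 0, -8.6], [0.0175, -0.0515, 0, 0, 0, -8.6], [0.0175, -0.0515, 0, 0, 0, -8.6], [0.0175, -0.0515, 0, 0, 0, -8.6], [0.0175, -0.0515, 0, 0, 0, -8.6], [0.0175, -0.0515, 0, 0, 0, -8.6]], jaw=0.024, squeeze=20)

```text
time: 2.42
position: [0.4518, 0.0006, 0.2416]
tool_rot: [0.863, 0.505, 0.001, 0.0]
ft_force: [0.1, 0.9, -0.4]
grip_width: 0.0241
grip_force: 0.0
```

Emit:
step_arm(rows=[[0, -0.0515, -0.005, 0, 0, -8.6], [0, -0.0515, -0.005, 0, 0, -8.6], [0, -0.0515, -0.005, 0, 0, -8.6], [0, -0.0515, -0.005, 0, 0, -8.6], [0, -0.0515, -0.005, 0, 0, -8.6], [0, -0.0515, -0.005, 0, 0, -8.6], [0, -0.0515, -0.005, 0, 0, -8.6], [0, -0.0515, -0.005, 0, 0, -8.6], [0, -0.0515, -0.005, 0, 0, -8.6], [0, 0, 0, 0, 0, 0]])

```text
time: 3.68
position: [0.4507, -0.4655, 0.1957]
tool_rot: [0.989, -0.145, 0.001, 0.001]
ft_force: [0.9, 1.1, -0.3]
grip_width: 0.0242
grip_force: 0.0
```

```bash
cat >> h.py <<'E'
from scipy.spatial.transform import Rotation as R
def wrist():
    o=get_obs(); c=camera("wrist"); T=np.eye(4); T[:3,:3]=R.from_quat(o["tool_rot"]).as_matrix(); T[:3,3]=o["position"]
    return c,T@np.array(c["mount"]),o
E
python3 - <<'E'
from h import *
c,E,o=wrist(); print(o["time"],o["q"],o["position"],R.from_quat(o["tool_rot"]).as_matrix().round(3).tolist())
cv2.imwrite("pics/w1.png",c["pixels"])
for l in ("slide","slide_label","blank_a","rack"):
  for r in cut_out(l,"wrist")[:3]:
    v,u=np.nonzero(r["region"]); P=pts(c,np.c_[u,v],E); print(l,r["confidence"],np.round(r["extent"]),np.median(P,0).round(4),P.min(0).round(3),P.max(0).round(3))
E
```

```text
3.675 [-9.73439119e-01  6.07702522e-01  1.41755368e+00 -6.26523451e-04
  1.11360316e+00  8.88911713e-01] [ 0.45070492 -0.46548308  0.1956988 ] [[0.958, -0.287, 0.001], [-0.287, -0.958, -0.003], [0.002, 0.002, -1.0]]
slide 0.71 [196. 187.  29.  79.] [ 0.499  -0.3467  0.0449] [ 0.446 -0.484  0.003] [ 0.532 -0.302  0.339]
slide_label 0.76 [193. 183.  32.  77.] [ 0.499  -0.3467  0.0452] [ 0.447 -0.484  0.003] [ 0.53  -0.315  0.339]
slide_label 0.74 [156. 192.  42.  95.] [ 0.5074 -0.3077  0.0447] [ 0.455 -0.484  0.008] [ 0.542 -0.27   0.339]
blank_a 0.93 [156. 193.  40.  92.] [ 0.507  -0.3076  0.0444] [ 0.455 -0.484  0.008] [ 0.542 -0.259  0.339]
blank_a 0.73 [120. 202.  53.  92.] [ 0.5074 -0.2663  0.0425] [ 0.449 -0.484 -0.   ] [ 0.547 -0.201  0.339]
rack 0.77 [156. 193. 155. 115.] [ 0.4995 -0.3184  0.0175] [ 0.436 -0.484 -0.002] [ 0.566 -0.177  0.339]
rack 0.54 [121. 200.  46.  96.] [ 0.507  -0.2663  0.0422] [ 0.444 -0.484 -0.001] [ 0.552 -0.201  0.339]
```

View pics/w1.png

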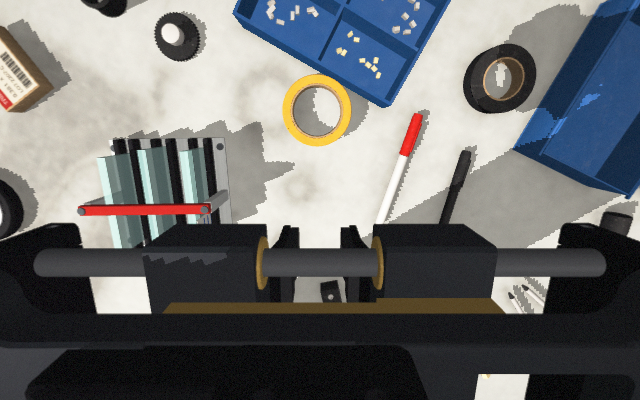

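```bash
python3 - <<'E'
import cv2
a=cv2.imread("pics/w1.png")[130:250,70:240]
cv2.imwrite("pics/w1c.png",cv2.resize(a,(800,565),interpolation=cv2.INTER_CUBIC))
E
```

```text
(no output)
```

View pics/w1c.png

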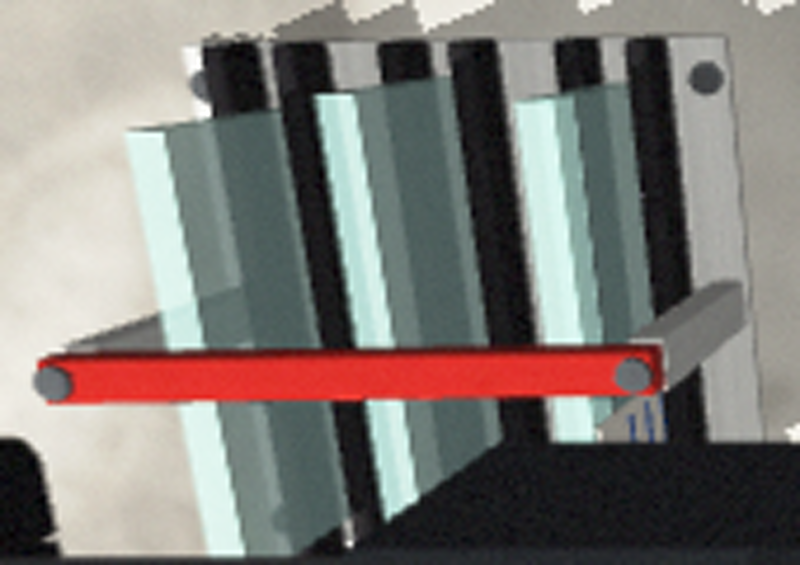

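The outer (tape-side) plate shows blue label lines at crop (640,425), on its right face at the near end. So it is the slide, with the label facing the tape and the plain end pointing away from the robot.

```bash
python3 - <<'E'
from h import *
c,E,o=wrist()
def px(l): return np.array([[70+x/4.706,130+y/4.708] for x,y in l])
P=onz(c,px([(517,100),(571,95),(537,340),(590,340)]),E,0.054); print(P.round(4))
B=onz(c,px([(52,383),(633,374)]),E,0.066); print("posts",B.round(4),B.mean(0))
d=(P[0]+P[1]-P[2]-P[3]); print(np.degrees(np.arctan2(d[1],d[0])))
d=B[1]-B[0]; print(np.degrees(np.arctan2(d[1],d[0]))+90, np.linalg.norm(d))
ct=camera("top"); cv2.imwrite("pics/t2.png",ct["pixels"])
E
```

```text
[[ 0.5288 -0.3418  0.054 ]
 [ 0.5266 -0.3527  0.054 ]
 [ 0.4808 -0.3259  0.054 ]
 [ 0.4776 -0.3367  0.054 ]]
posts [[ 0.5018 -0.2331  0.066 ]
 [ 0.47   -0.3483  0.066 ]] [ 0.48592532 -0.29072838  0.066     ]
-18.215694625293967
-15.41035282904302 0.11950338973949973
```

Emit:
step_arm(rows=[[0.013, 0.043, -0.012, 0, 0, 0.4], [0.013, 0.043, -0.012, 0, 0, 0.4], [0.013, 0.043, -0.012, 0, 0, 0.4], [0, 0, 0, 0, 0, 0], [0, 0, 0, 0, 0, 0]])

```text
time: 4.65
position: [0.4908, -0.3322, 0.1609]
tool_rot: [0.991, -0.132, 0.001, 0.001]
ft_force: [0.5, -0.3, 0.8]
grip_width: 0.0239
grip_force: 0.0
```

```bash
python3 - <<'E'
from h import *
c,E,o=wrist(); print(o["time"],o["position"],R.from_quat(o["tool_rot"]).as_matrix().round(4).tolist())
cv2.imwrite("pics/w2.png",c["pixels"])
a=c["pixels"][60:260,180:460]
cv2.imwrite("pics/w2c.png",cv2.resize(a,None,fx=2.8,fy=2.8,interpolation=cv2.INTER_CUBIC))
E
```

```text
4.65 [ 0.49079759 -0.33222227  0.16089936] [[0.9652, -0.2617, 0.001], [-0.2617, -0.9652, -0.0016], [0.0014, 0.0013, -1.0]]
```

View pics/w2c.png

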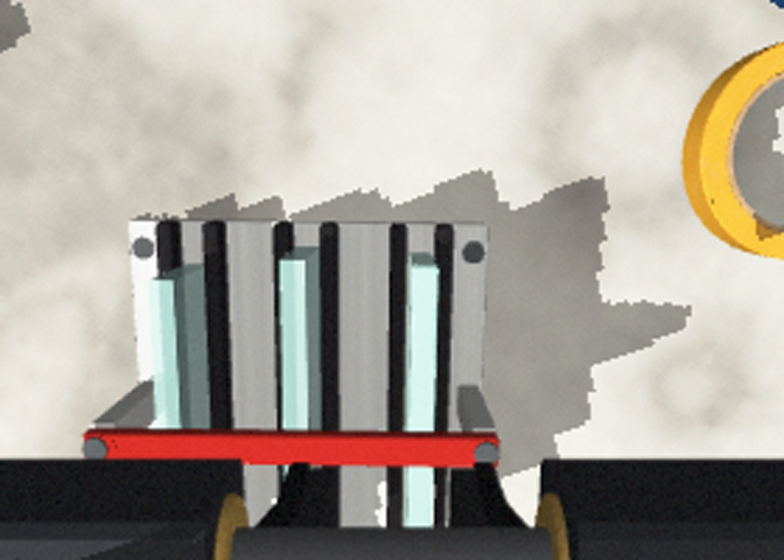

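The slide's top edge runs from crop (424,266) at the far end down to (418,525), just right of the finger mid-plane. The bar posts are at (95,449) and (486,453).

```bash
python3 - <<'E'
from h import *
c,E,o=wrist()
Rm=R.from_quat(o["tool_rot"]).as_matrix(); t=o["position"]
def px(l): return np.array([[180+(x+.5)/2.8-.5,60+(y+.5)/2.8-.5] for x,y in l])
def show(n,P): print(n,P.round(4).tolist(),((P-t)@Rm).round(4).tolist())
P=onz(c,px([(410.5,266),(437,266),(404,525),(432.5,525)]),E,0.054);show("slide",P)
d=(P[0]+P[1]-P[2]-P[3]); print(np.degrees(np.arctan2(d[1],d[0])))
B=onz(c,px([(95,449),(486,453)]),E,0.066); show("posts",B); d=B[1]-B[0]; print(B.mean(0),np.degrees(np.arctan2(d[1],d[0]))+90,np.linalg.norm(d))
S=onz(c,px([(131,220),(487,223)]),E,0.004); show("corners",S); d=S[1]-S[0];print(np.degrees(np.arctan2(d[1],d[0]))+90,np.linalg.norm(d))
E
```

```text
slide [[0.5299, -0.3489, 0.054], [0.5278, -0.3565, 0.054], [0.4494, -0.3252, 0.054], [0.447, -0.3342, 0.054]] [[0.0417, 0.0048, 0.1071], [0.0417, 0.0128, 0.1071], [-0.0421, 0.0032, 0.1069], [-0.0421, 0.0125, 0.107]]
-15.912229930735993
posts [[0.5031, -0.2427, 0.066], [0.4707, -0.3565, 0.066]] [[-0.012, -0.0906, 0.0949], [-0.0133, 0.0278, 0.095]]
[ 0.48686904 -0.29956739  0.066     ] -15.87308049464265 0.11833912131147332
corners [[0.5665, -0.257, 0.004], [0.5322, -0.3788, 0.004]] [[0.0529, -0.0935, 0.157], [0.0518, 0.0331, 0.1572]]
-15.71799808965443 0.12658235539067939
```

Emit:
step_arm(rows=[[0.0245, -0.0167, -0.03, 0, 0, -0.7], [0, 0, -0.03, 0, 0, 0], [0, 0, -0.02, 0, 0, 0], [0, 0, -0.015, 0, 0, 0], [0, 0, -0.012, 0, 0, 0], [0, 0, -0.012, 0, 0, 0], [0, 0, 0, 0, 0, 0], [0, 0, 0, 0, 0, 0]])

```text
time: 5.75
position: [0.515, -0.349, 0.0417]
tool_rot: [0.99, -0.139, 0.0, 0.0]
ft_force: [0.2, -0.4, -0.6]
grip_width: 0.0239
grip_force: 0.0
```

Emit:
step_arm(rows=[[0, 0, 0, 0, 0, 0], [0, 0, 0, 0, 0, 0], [0, 0, 0, 0, 0, 0], [0, 0, 0, 0, 0, 0], [0, 0, 0, 0, 0, 0], [0, 0, 0, 0, 0, 0]], jaw=0, squeeze=35)

```text
time: 6.5
position: [0.5149, -0.349, 0.0417]
tool_rot: [0.99, -0.139, 0.0, 0.0]
ft_force: [-0.6, 1.2, 4.2]
grip_width: 0.0076
grip_force: 35.0
```

Emit:
step_arm(rows=[[0.005, -0.0014, 0.001, 0, 0, 0], [0.01, -0.0028, 0, 0, 0, 0], [0.01, -0.0028, 0, 0, 0, 0], [0.01, -0.0028, 0, 0, 0, 0], [0.01, -0.0028, 0, 0, 0, 0], [0.01, -0.0028, 0, 0, 0, 0], [0.0075, -0.0021, 0, 0, 0, 0], [0, 0, 0, 0, 0, 0]])

```text
time: 7.5
position: [0.5778, -0.3665, 0.0423]
tool_rot: [0.99, -0.139, 0.0, 0.0]
ft_force: [0.2, 0.0, -0.9]
grip_width: 0.0076
grip_force: 35.0
```

```bash
python3 - <<'E'
from h import *
c=camera("side"); o=get_obs(); print(o["position"],o["ft_force"],o["grip_width"])
a=c["pixels"][120:290,260:440]; w=camera("wrist")["pixels"][40:240,140:500]
a=cv2.resize(a,(420,396),interpolation=cv2.INTER_CUBIC); w=cv2.resize(w,(380,211)); 
out=np.zeros((396,800,3),np.uint8); out[:,:420]=a; out[:211,420:]=w
cv2.imwrite("pics/s3.png",out)
E
```

```text
[ 0.57721854 -0.36617388  0.04216144] [-0.80174228  0.6517891  -1.69879416] 0.00764676719712444
```

View pics/s3.png

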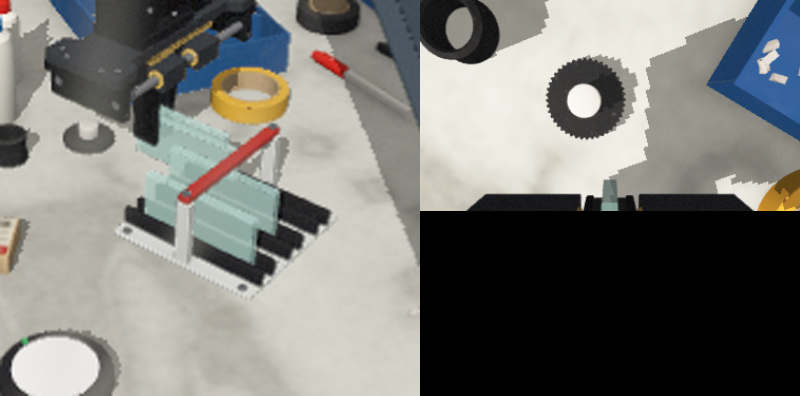

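The slide is clear of the bar: in the side view its near end is at crop (228,130), beyond the red bar. Next is a straight lift.

Emit:
step_arm(rows=[[0, 0, 0.01, 0, 0, 0], [0, 0, 0.015, 0, 0, 0], [0, 0, 0.025, 0, 0, 0], [0, 0, 0.03, 0, 0, 0], [0, 0, 0.03, 0, 0, 0], [0, 0, 0.03, 0, 0, 0], [0, 0, 0.03, 0, 0, 0], [0, 0, 0.03, 0, 0, 0], [0, 0, 0, 0, 0, 0]])

```text
time: 8.72
position: [0.5786, -0.3674, 0.2467]
tool_rot: [0.99, -0.139, 0.003, 0.002]
ft_force: [-0.2, 0.4, -0.8]
grip_width: 0.0072
grip_force: 35.0
```

```bash
python3 - <<'E'
from h import *
import json
o=get_obs(); print(o["time"],[o[k].tolist() if hasattr(o[k],'tolist') else o[k] for k in("q","position","tool_rot","ft_force")])
E
```

```text
8.725 [[-0.7285314256942629, 0.6032070436219742, 1.2682218698503618, 0.00022087395667006127, 1.2618907799537378, 1.1206889972976837], [0.5785501953763407, -0.3673826794794666, 0.24670339690083362], [0.9903125650913228, -0.13879445937951232, 0.0034972770349292097, 0.002211452268094316], [-0.24149366553692714, 0.4243430218464145, -0.780924471383107]]
```

Emit:
step_arm(rows=[[0, 0.03, 0, -9.6, 2.7, 0], [0, 0.03, 0, -9.6, 2.7, 0], [0, 0.03, 0, -9.6, 2.7, 0], [0, 0, 0, 0, 0, 0]])

```text
time: 9.22
position: [0.5766, -0.2701, 0.2392]
tool_rot: [0.958, -0.13, -0.037, 0.254]
ft_force: [-0.8, 0.0, -0.6]
grip_width: 0.0075
grip_force: 35.0
```

```bash
cat > kin.py <<'E'
from h import *
from scipy.optimize import least_squares
rz=lambda a:R.from_euler('z',a); ry=lambda a:R.from_euler('y',a)
def fk(q,p):
    L1,L2,off,z0,D,e,s4,s6,a=p
    A=rz(q[0]); P=np.array([a,e,z0])
    U=ry(q[1]); P=P+U.apply([0,0,L1]); F=ry(q[1]+q[2]); P=P+F.apply([off,0,L2])
    W=F*rz(s4*q[3])*ry(q[4])            # tool z axis
    T=A*W*rz(s6*q[5])*rz(np.pi/2)
    return A.apply(P+W.apply([0,0,D])),T
obs=[([0.966,0.527,1.433,0,1.181,-0.178],[0.259,0.569,0.241],[.2118,.9773,0,0]),
([-.97344,.60770,1.41755,-.00063,1.11360,.88891],[.45070,-.46548,.19570],[.989,-.145,.001,.001]),
([-.72853,.60321,1.26822,.00022,1.26189,1.12069],[.57855,-.36738,.24670],[.99031,-.13879,.0035,.00221])]
E
python3 - <<'E'
from kin import *
o=get_obs(); print(o["time"],o["q"],o["position"],o["tool_rot"])
D=obs+[(o["q"],o["position"],o["tool_rot"])]
for s4 in(1,-1):
  for s6 in (1,-1):
    def f(p):
        r=[]
        for q,x,t in D:
            P,T=fk(q,[*p[:6],s4,s6,p[6]]); r+=[*(P-x),*(.3*(T*R.from_quat(t).inv()).as_rotvec())]
        r+=[1e-3*(p[3]-.3),1e-3*p[6],1e-3*p[2]]
        return r
    s=least_squares(f,[.45,.4,0,.3,.3,.11,0]); print(s4,s6,s.x.round(4),np.abs(s.fun).max())
E
```

```text
9.225 [-0.39005565  0.57907038  1.45885526 -0.58238671  1.11510825  1.71526171] [ 0.57655276 -0.27014991  0.23922861] [ 0.95763481 -0.12968839 -0.03692653  0.25446596]
1 1 [0.5813 0.3913 0.1146 0.2797 0.2865 0.1108 0.0043] 0.0002639133157348872
1 -1 [0.5813 0.3913 0.1146 0.2797 0.2865 0.1108 0.0043] 0.7426337650445425
-1 1 [ 0.6016  0.1133  0.1365 -0.3497 -0.2552  0.107   0.266 ] 0.28856088294127236
-1 -1 [ 0.6016  0.1133  0.1365 -0.3497 -0.2552  0.107   0.266 ] 0.8707173102174921
```

```bash
python3 - <<'E'
from kin import *
p=[0.5813,0.3913,0.1146,0.2797,0.2865,0.1108,1,1,0.0043]
lo=np.array([-3.08,-.75,.22,-1.43,0,-2.85]);hi=np.array([3.08,2.2,2.44,4.57,2.65,2.85])
L=np.array([.5385,-.0866,.113]); q0=get_obs()["q"]
rng=np.random.default_rng(0)
for th in (50,58):
  for yaw in range(-120,121,20):
    Tz=R.from_euler('z',yaw,degrees=True)*R.from_euler('y',-th,degrees=True)
    y=Tz.apply([1,0,0]); sz=Tz.apply([0,0,1]); sx=np.cross(y,sz)   # slide axes
    T=R.from_matrix(np.c_[-sx,y,-sz]); t=L-(.070*sx+.004*y-.013*sz)
    best=None
    for i in range(12):
        s=least_squares(lambda q:[*(fk(q,p)[0]-t),*(.3*(fk(q,p)[1]*T.inv()).as_rotvec())],np.clip(q0 if i==0 else rng.uniform(lo,hi),lo+.03,hi-.03),bounds=(lo+.02,hi-.02))
        if np.abs(s.fun).max()<1e-3 and (best is None or abs(s.x-q0).max()<abs(best-q0).max()): best=s.x
    print(th,yaw,t.round(3),None if best is None else best.round(2))
E
```

```text
50 -120 [ 0.605 -0.111  0.118] [-0.04  0.92  1.3  -0.75  1.46  2.35]
50 -100 [ 0.61  -0.086  0.118] [ 0.03  0.87  1.47 -0.92  1.23  2.29]
50 -80 [ 0.605 -0.062  0.118] [ 0.08  0.81  1.67 -1.15  0.99  2.31]
50 -60 [ 0.593 -0.041  0.118] None
50 -40 [ 0.574 -0.025  0.118] [0.01 0.74 2.09 4.1  0.66 2.81]
50 -20 [ 0.551 -0.017  0.118] None
50 0 [ 0.526 -0.017  0.118] None
50 20 [ 0.503 -0.025  0.118] None
50 40 [ 0.484 -0.041  0.118] None
50 60 [ 0.472 -0.062  0.118] [-0.86  0.74  2.04  1.    1.03 -2.74]
50 80 [ 0.467 -0.087  0.118] [-0.83  0.77  1.83  0.69  1.26 -2.69]
50 100 [ 0.472 -0.111  0.118] [-0.75  0.82  1.62  0.48  1.48 -2.74]
50 120 [ 0.484 -0.132  0.118] None
58 -120 [ 0.606 -0.11   0.116] [-0.01  0.99  1.25 -0.83  1.57  2.39]
58 -100 [ 0.61  -0.086  0.116] [ 0.06  0.93  1.44 -1.01  1.33  2.37]
58 -80 [ 0.605 -0.062  0.116] [ 0.12  0.87  1.66 -1.27  1.09  2.44]
58 -60 [ 0.593 -0.04   0.116] None
58 -40 [ 0.573 -0.025  0.116] None
58 -20 [ 0.55  -0.016  0.116] None
58 0 [ 0.525 -0.017  0.116] None
58 20 [ 0.502 -0.025  0.116] None
58 40 [ 0.483 -0.041  0.116] None
58 60 [ 0.471 -0.063  0.116] None
58 80 [ 0.467 -0.087  0.116] [-0.86  0.84  1.8   0.73  1.36 -2.75]
58 100 [ 0.472 -0.112  0.116] [-0.78  0.89  1.57  0.51  1.59 -2.77]
58 120 [ 0.484 -0.133  0.116] None
```

Emit:
step_arm(rows=[[0.0065, 0.035, 0, -9.3, 2.65, 0], [0.0065, 0.035, 0, -9.3, 2.65, 0], [0.0065, 0.035, 0, -9.3, 2.65, 0], [0.0065, 0.035, -0.02, 0, 0, 0], [0.0065, 0.035, -0.02, 0, 0, 0], [0, 0, -0.02, 0, 0, 0], [0, 0, -0.01, 0, 0, 0], [0, 0, 0, 0, 0, 0], [0, 0, 0, 0, 0, 0]])

```text
time: 10.35
position: [0.6097, -0.1026, 0.173]
tool_rot: [0.862, -0.122, -0.067, 0.487]
ft_force: [0.3, -0.1, -0.6]
grip_width: 0.0077
grip_force: 35.0
```

```bash
cat > chk.py <<'E'
from h import *
o=get_obs(); M=R.from_quat(o["tool_rot"]).as_matrix(); t=o["position"]
lab=t+M@np.array([-.070,.004,.013]); L=np.array([.5385,-.0866,.113])
print(o["time"],o["q"].round(2) if hasattr(o["q"],"round") else o["q"],"label",lab.round(4),"need",(L-lab).round(4),"slope",np.degrees(np.arccos(M[2,1])),o["grip_width"],o["ft_force"])
c=camera("top"); E=np.array(c["extrinsics"])
s=camera("side"); Es=np.array(s["extrinsics"])
for n,cc,EE in (("top",c,E),("side",s,Es)):
    for r in cut_out("slide_label",n)[:2]:
        print(n,r["confidence"],np.round(r["extent"]),"expected label px",proj(cc,lab,EE).round(1))
a=c["pixels"][130:290,170:370]; b=s["pixels"][120:340,200:440]
out=np.zeros((400,800,3),np.uint8); out[:320,:400]=cv2.resize(a,(400,320),interpolation=cv2.INTER_CUBIC); out[:367,400:]=cv2.resize(b,(400,367),interpolation=cv2.INTER_CUBIC)
import sys; cv2.imwrite(f"pics/{sys.argv[1]}.png",out)
E
python3 chk.py f1
```

```text
10.35 [ 0.03  0.86  1.38 -0.96  1.45  2.3 ] label [ 0.5388 -0.096   0.1695] need [-0.0003  0.0094 -0.0565] slope 31.077427185680623 0.007720160750618483 [ 0.30107675 -0.10974665 -0.64890661]
top 0.94 [209. 190.  37.  48.] expected label px [[204.3 205. ]]
side 0.56 [269. 193.  65.  31.] expected label px [[282.2 193.9]]
```

View pics/f1.png

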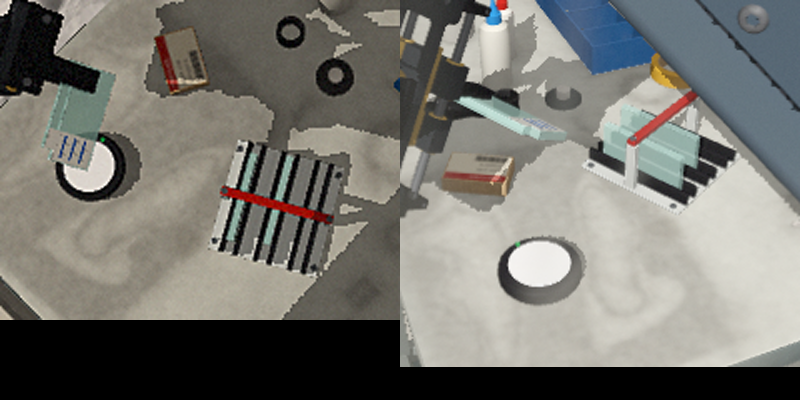

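The label shows white with its blue lines at crop (75,151), above the pad. The two blanks are standing and the bystanders haven't moved. Next I lower the slide and correct its position.

Emit:
step_arm(rows=[[0, 0.006, -0.02, 0, 0, 0], [0, 0.005, -0.02, 0, 0, 0], [0, 0, -0.012, 0, 0, 0], [0, 0, -0.004, 0, 0, 0], [0, 0, 0, 0, 0, 0], [0, 0, 0, 0, 0, 0]])

```text
time: 11.3
position: [0.61, -0.0904, 0.1168]
tool_rot: [0.862, -0.121, -0.067, 0.487]
ft_force: [-0.2, 0.1, -0.5]
grip_width: 0.0078
grip_force: 35.0
```

```bash
python3 chk.py f2; python3 - <<'E'
from h import *
c=camera("top"); E=np.array(c["extrinsics"]); o=get_obs()
M=R.from_quat(o["tool_rot"]).as_matrix(); t=o["position"]
corn=t+np.array([[-.055,.004,-.012],[-.076,.004,-.012],[-.086,.004,-.002],[-.086,.004,.038],[-.055,.004,.038],[.014,.004,.038],[.014,.004,-.012]])@M.T
a=c["pixels"][150:240,170:260].copy(); a=cv2.resize(a,(540,540),interpolation=cv2.INTER_CUBIC)
q=((proj(c,corn,E)-[170,150]+.5)*6).astype(int); cv2.polylines(a,[q.reshape(-1,1,2)],True,(0,0,255),1)
cv2.imwrite("pics/f3.png",a)
E
```

```text
11.3 [ 0.05  0.95  1.38 -0.96  1.41  2.38] label [ 0.5391 -0.084   0.1133] need [-0.0006 -0.0026 -0.0003] slope 31.07204749751257 0.007813626837570113 [-0.21406228  0.08752786 -0.541592  ]
top 0.65 [210. 194.  31.  44.] expected label px [[204.5 208. ]]
side 0.67 [268. 228.  61.  30.] expected label px [[279.6 229.7]]
```

View pics/f3.png

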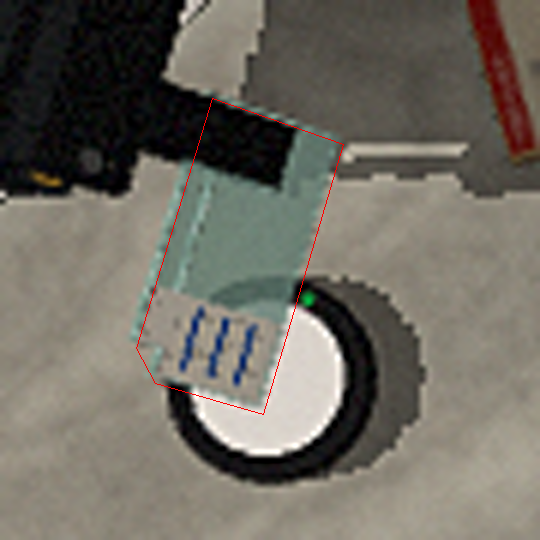

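The predicted outline matches the slide closely. The notched label end is over the pad, the label faces up at a 31° slope, and the fingers are only on the plain end. The label centre is about 3 mm from the pad centre and about 9.5 cm above the lens, so I'm handing in.

```bash
python3 -c "
from rig import hand_in
print(hand_in())"
```

```text
the job is handed in; nothing more can be done
None
```

The job is handed in at about 11 s of robot time: the slide is held by its plain end with the label face up (31° slope, uncovered), about 9.5 cm above the light pad's lens and within 3 mm of its centre, and the camera check just before the final lowering showed the other two plates still standing and nothing nearby disturbed.

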